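# Park a piston pump just past its tight point and set the brake

## Task

This second-hand piston pump is going on the shelf and has to be parked off compression. Turn its flywheel clockwise (seen from above) by the crank handle, with a light hand, until you feel the resistance climb, peak and begin to ease, and stop there, at most about 30 degrees past the hardest point, without running on. Then throw the parking brake lever fully over, let go, and leave the other things on the bench alone.

Things in the scene. Friction and masses are not known exactly. Their poses are not given: they have to be found in the camera images.
- pump: Grey piston pump bolted to the bench: base plate 220 mm (its x) by 335 mm (its y, -120 to +215 mm), 12 mm thick; round crankcase, finned cylinder pointing to its +x, flywheel lying flat on top, brake lever at its +y end. Origin on the bench on the flywheel's axis; z up. The wheel's tight point lies elsewhere on every pump and cannot be seen; it starts about 45 to 185 degrees away, clockwise.
- flywheel: Dark flat disc 190 mm across, 22 mm thick, turning endlessly on an upright shaft; its top is 150 mm above the bench (nut on its axis 160 mm). Origin on the axis at its underside, 128 mm up; z up, x towards the crank. All its resistance is friction: it stays where it is left. Felt at the crank: 2.5 to 4 N of drag, climbing from 45 degrees before to 11 N at the tight point, 80 % of that 15 degrees past it.
- crank (a point): Middle of the crank handle, on its axis, 182 mm above the bench and 70 mm from the shaft's axis: an upright black plastic cylinder 24 mm in diameter that spins freely on its own pin and reaches from 155 to 209 mm above the bench; below it a steel collar 30 mm across, from 150 to 154 mm. The handle is a thin shell: keep a grip on it under some 50 N a finger.
- brake (a joint): Angle of the parking brake lever: 0 leaning to the pump's -x (off), 1.0 rad leaning to the pump's +x (fully over, against its stop). It starts between 0 and 0.12, takes about 1 N at the tip, and stays where it is left.
- brake_tip (a point): Centre of the 26 mm black ball on the brake lever, 80 mm from its pivot, which lies 34 mm above the bench at x = 0, y = +185 mm of the pump's frame, on a block 70 x 50 mm, 37 mm high. The lever swings in the pump's x-z plane. Between it and the flywheel stands a post (y = +140 mm) with a rubber shoe reaching 149 mm high.
- oil: White plastic oil bottle, 56 mm in diameter, 150 mm high; origin under its centre. Leave it alone.
- spanner: Steel spanner lying on the bench, 170 mm long along its x. Leave it alone.
- driver: Screwdriver lying on the bench, 190 mm long along its x. Leave it alone.
- vase: White ceramic beaker, 80 mm in diameter, 100 mm high; origin under its centre. Leave it alone.
- bearing: Steel bearing ring lying flat, 48 mm outside, 22 mm bore, 14 mm high. Leave it alone.
- carton: Small closed cardboard carton, 100 x 140 x 60 mm. Leave it alone.

How it is judged:
By the outcome, as a careful person would: the job done as asked, in the order asked, and still so for the second after the job is handed in, with the robot touching nothing.
It also fails if it takes over 72 s, if anything falls off the work surface, if the arm or the gripper's body presses on something with over 40 N, if the wrist force passes 120 N, or if a joint passes its speed limit or range.

## Robot

A 6-joint arm with a two-finger parallel gripper is mounted at the origin on the work surface. World frame = base frame: x ahead of the robot, y to its left, z up, the work surface at z = 0. Lengths are in mm, angles in rad, forces in N, time in s.
With the tool pointing down it reaches from about 275 to 775 mm from the base axis. Payload 14.6 kg.
Tool frame: the origin (TCP) lies midway between the tips of the shut fingers; the grasp point (between the pads) lies 19 mm behind it; y points along the fingers, x is the direction in which the jaws open and shut, and the axes are right-handed (so a half turn about y gives the same grasp; the last joint's range is limited). The gripper opens to 85 mm and grips with 20 to 120 N. Pads are 22 mm wide; open, the fingers measure 114 mm over their backs; the gripper's body (76 mm by 85 mm) begins 54 mm behind the grasp point. The pads swing forward as they close: fully open they stand 13 mm farther back than shut.
Start: joints at [-1.298, 0.263, -0.048, 1.259, 0, 1.415], TCP at [217.801, -477.693, 200.878] pointing down, gripper open.
Joint ranges: [-2.65, 2.65], [-0.89, 1.7], [-1.18, 1.37], [-2.13, 2.11], [-1.35, 1.29], [-3.14, 3.14]. Speed limits (rad/s): [1.89, 1.89, 2.57, 2.79, 3.14, 3.14].

## Interface

Orientations are given as a unit quaternion [x, y, z, w].
In Python, from bench import get_state, vision, close_job gives the robot as it stands.
- The arm moves only by the tool servo_tool, never from a script. Its argument "moves" is one flat list of numbers, 7 for each row, row after row: the shift along the tool's x, y, z in cm, then the turn, a rotation vector about the tool's x, y, z in degrees, then the finger opening in cm, from 0 to 8.54. A call has 1 to 8 rows; each row shifts and turns the pose as measured when the row begins, along the tool's axes as they then stand; what a row does not reach is not made up. A row lasts 1/10 s, in which the tool goes at most 50 mm and 8.59 degrees, less where a joint would pass 70% of its speed; a pose out of reach is approached as far as the arm can. A call is refused whole if a number of a shift passes 5 or a number of a turn 8.59, either way. A call with a gripper value outside its range is refused whole. The fingers move at their own pace and stop on an object; the grip force is fixed at half the most. Time passes only in rows, so rows that do not move let the fingers close. It gives the time, the measured TCP pose, the force and the opening at its end, in the units of the state.
- get_state(): the state, without advancing time (a new reading comes with each control period).
- vision.read_camera(name): name is "scene" or "top"; returns the picture (400x640x3 uint8, red, green, blue); there is no depth.
- vision.camera_params(name): a dict with "intrinsics" (3x3 intrinsics, pixels), "R" (3x3) and "t" (3): a world point X has camera coordinates R X + t. Camera axes: x right, y down, z forward; pixel columns grow to the right and rows downward; lengths in mm; the calibration is good to about 2 mm. A picture is of the moment at which its call begins. camera_params takes no time and is no camera call.
- close_job(): hands the job in, once; it reports no verdict.
The state is a dict: "clock": time; "q": joint angles; "qd": joint speeds; "tau": joint torques, N m; "ee_pos": TCP position; "tcp_rot": TCP orientation; "wrist_force": force on the tool from outside, world axes, zero at the start; "moment": the same for the moment, N m; "gripper_width": opening from 0.0 (shut) to 1.0 (fully open).
Only numpy, scipy, OpenCV 4.12 (cv2) and the standard library are available. Lean on these libraries where they do the work, as an engineer would, in place of code of your own. Each camera call takes 0.05 s, during which the arm holds its last target. There are 200 camera calls.

## Working session

There is one attempt and no reset: what is moved stays moved. The work goes in short steps, Python scripts to look and compute and a tool call to move; the robot and the scene stay as the last step left them, time stands still between calls to the robot, and variables do not carry over. Pictures are saved under pics/ and viewed, about 8 in all and at most 12, crops included, and the job is handed in when it is done.

Besides the shell and the picture viewer there is one more tool, called after "Call:" as name(argument=value, ...) on one line, values as JSON. servo_tool: Moves the arm, as the interface text tells. Its arguments: {"type":"object","properties":{"moves":{"type":"array","items":{"type":"number"}}},"required":["moves"]}

```bash
mkdir -p pics; ls; python3 - <<'E'
from bench import get_state, vision
import cv2
for n in("scene","top"):
    im=vision.read_camera(n); cv2.imwrite(f"pics/{n}0.png",im[:,:,::-1]); p=vision.camera_params(n); print(n,p)
print(get_state())
E
```

```text
pics
scene {'intrinsics': array([[471.94813002,   0.        , 314.26526175],
       [  0.        , 471.94813002, 197.80138742],
       [  0.        ,   0.        ,   1.        ]]), 'R': array([[-6.24477778e-01,  7.81042459e-01, -4.26562957e-04],
       [ 4.68186740e-01,  3.73898621e-01, -8.00625379e-01],
       [-6.25162924e-01, -5.00172469e-01, -5.99165103e-01]]), 't': array([ 373.2487318 , -144.38211141, 1882.32948284])}
top {'intrinsics': array([[380.70129898,   0.        , 320.72925588],
       [  0.        , 380.70129898, 201.83495306],
       [  0.        ,   0.        ,   1.        ]]), 'R': array([[ 0.01941139, -0.99978108, -0.00781017],
       [-0.9972131 , -0.01879752, -0.07219891],
       [ 0.07203629,  0.00918989, -0.99735967]]), 't': array([ -50.85565112,  571.83615689, 1307.3982643 ])}
{'clock': 0.1, 'q': array([-1.29828165e+00,  2.63452688e-01, -4.88397807e-02,  1.25940423e+00,
       -5.18793883e-06,  1.41550084e+00]), 'qd': array([-0.00013294, -0.00084434,  0.00106195, -0.00054783,  0.00045747,
        0.00056849]), 'tau': array([ 7.83210184e-03, -6.38568878e+01,  3.85064328e+01,  9.83267964e-03,
        1.78775081e-04, -4.57248234e-06]), 'ee_pos': array([ 217.7361333 , -477.43151291,  200.49717828]), 'tcp_rot': array([-0.59453329,  0.38270498, -0.38222676,  0.59495359]), 'wrist_force': array([-0.13993833, -0.36833299, -1.39715087]), 'moment': array([-0.00379606, -0.00169765,  0.01642085]), 'gripper_width': 0.9987950521050301}
```

View pics/scene0.png

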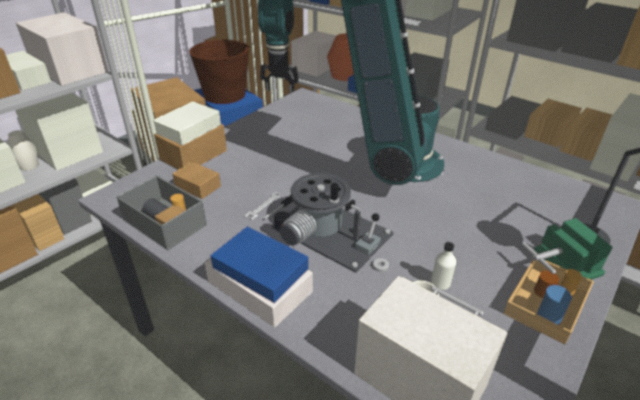

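View pics/top0.png

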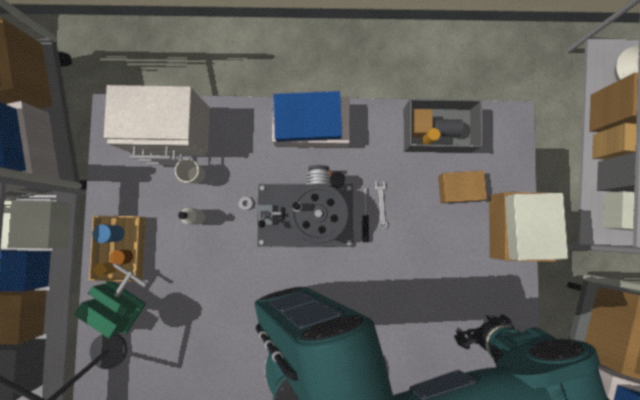

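The views show the pump near (305,213) in top, with the cylinder pointing away from the robot (+x world) and the lever end to the left (+y world). I'll enlarge both views next.

```bash
python3 - <<'E'
import cv2,numpy as np
a=cv2.imread("pics/top0.png")[160:256,240:400]; b=cv2.imread("pics/scene0.png")[165:275,245:405]
cv2.imwrite("pics/c1.png",cv2.resize(a,None,fx=5,fy=5,interpolation=cv2.INTER_CUBIC))
cv2.imwrite("pics/c2.png",cv2.resize(b,None,fx=5,fy=5,interpolation=cv2.INTER_CUBIC))
from scipy.spatial.transform import Rotation as R
print(R.from_quat([-0.59453329,  0.38270498, -0.38222676,  0.59495359]).as_matrix().round(3))
E
```

```text
[[ 0.415 -0.     0.91 ]
 [-0.91   0.001  0.415]
 [-0.001 -1.     0.   ]]
```

View pics/c1.png

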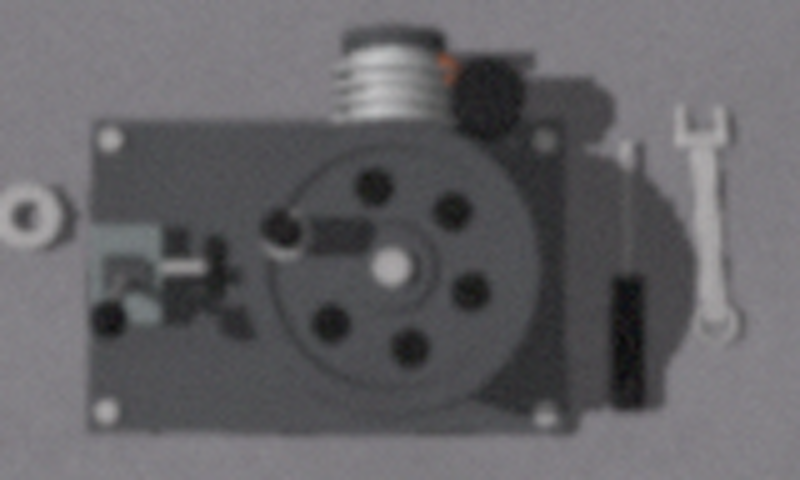

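View pics/c2.png

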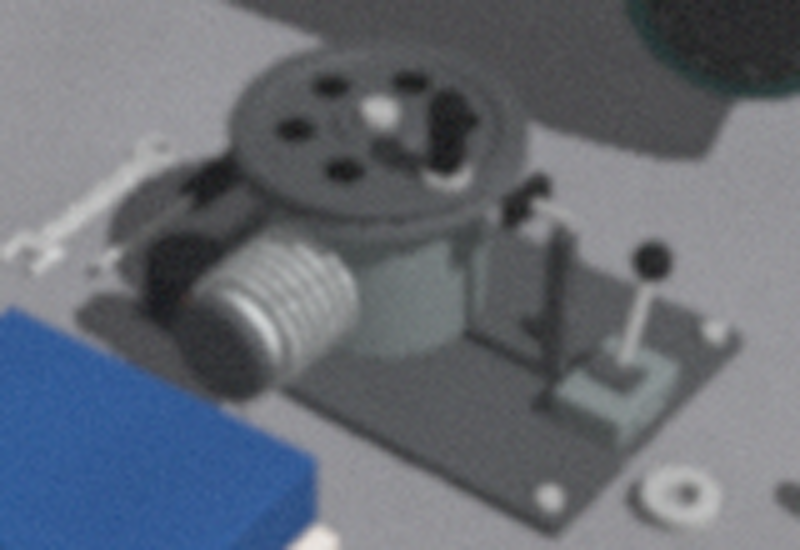

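Top crop shows nut at (318,213.4), handle top at (296.6,205.6) and ball at (261.8,224). Scene crop shows nut, handle and ball clearly; its pixel positions are used in the script.

```bash
cat > h.py <<'E'
import numpy as np, cv2
from bench import get_state, vision
def ray(n,uv,z):
    p=vision.camera_params(n); K,R,t=p["intrinsics"],p["R"],p["t"]
    d=R.T@np.linalg.inv(K)@[*uv,1]; c=-R.T@t
    return (c+d*(z-c[2])/d[2]).round(1)
def proj(n,X):
    p=vision.camera_params(n); c=p["intrinsics"]@(p["R"]@np.array(X,float)+p["t"]); return (c[:2]/c[2]).round(1)
T=lambda u,v:(240+u/5,160+v/5)
S=lambda u,v:(245+u/5,165+v/5)
E
python3 - <<'E'
from h import *
print("nut",ray("top",T(390,267),160),ray("scene",S(381,108),160))
print("handle top",ray("top",T(283,228),209),ray("scene",S(449,98),209))
for c in[(93,122),(90,430),(572,430),(570,122)]: print("base",ray("top",T(*c),12))
for z in (90,100,104,110): print("ball",z,ray("top",T(109,320),z),ray("scene",S(653,262),z))
print("bearing",ray("top",T(30,216),14))
print("shoe",ray("top",T(212,265),145), ray("scene",S(527,200),145))
print(proj("top",get_state()["ee_pos"]))
E
```

```text
nut [526.4 -33.4 160. ] [529.1 -27.1 160. ]
handle top [546.4  30.3 209. ] [550.6  40.  209. ]
base [630.8 180.4  12. ]
base [414.9 175.8  12. ]
base [ 421.5 -159.9   12. ]
base [ 637.  -155.7   12. ]
ball 90 [490.8 152.2  90. ] [475.7 145.2  90. ]
ball 100 [490.7 150.5 100. ] [486.6 151.2 100. ]
ball 104 [490.7 149.9 104. ] [490.9 153.7 104. ]
ball 110 [490.6 148.9 110. ] [497.4 157.3 110. ]
bearing [563.4 222.3  14. ]
shoe [526.1  79.2 145. ] [532.8  87.3 145. ]
[466.8 320.7]
```

Call:
servo_tool(moves=[0,-4.5,0,0,0,0,8.5,0,-3.5,0,0,0,0,8.5,-2.6,0,4.1,0,0,0,8.5,-2.6,0,4.1,0,0,0,8.5,-2.6,0,4.1,0,0,0,8.5,-2.6,0,4.1,0,0,0,8.5,-2.6,0,4.1,0,0,0,8.5,-2.6,0,4.1,0,0,0,8.5])

```text
clock: 0.9
ee_pos: [378.7, -228.7, 281.3]
tcp_rot: [-0.591, 0.387, -0.383, 0.595]
wrist_force: [0.9, -0.1, 0.2]
gripper_width: 0.993
```

```bash
cat >> h.py <<'E'
from scipy.spatial.transform import Rotation
def tool():
    s=get_state(); M=Rotation.from_quat(s["tcp_rot"]).as_matrix()
    return s,M,np.degrees(np.arctan2(M[1,2],M[0,2]))
def goto(p):
    s,M,y=tool(); print("clk",round(s["clock"],2),"pos",s["ee_pos"].round(1),"yaw",y.round(1),"tilt",M[2].round(3),"q",s["q"].round(2),"F",s["wrist_force"].round(2),"g",round(s["gripper_width"]*85,1))
    print("to go, tool cm",(M.T@(np.array(p)-s["ee_pos"])/10).round(2))
E
python3 -c "
from h import *
goto([548.6,33.6,260])"
```

```text
clk 0.9 pos [ 378.7 -228.7  281.3] yaw 24.0 tilt [-0.007 -1.     0.001] q [-0.73  0.11 -0.03  1.44  0.    1.99] F [ 0.92 -0.12  0.17] g 84.4
to go, tool cm [-17.06   2.28  26.18]
```

Call:
servo_tool(moves=[0,0,0,0,-8.5,0,8.5,0,0,0,0,-8.5,0,8.5,0,0,0,0,-8.5,0,8.5,0,0,0,0,-8.5,0,8.5,0,0,0,0,-8.5,0,8.5,0,0,0,0,-8.5,0,8.5,0,0,0,0,-8.5,0,8.5,0,0,0,0,-8.5,0,8.5])

```text
clock: 1.7
ee_pos: [381.1, -220.8, 280.1]
tcp_rot: [-0.703, -0.017, 0.019, 0.71]
wrist_force: [-0.2, -0.1, -0.1]
gripper_width: 0.996
```

Call:
servo_tool(moves=[0,0,0,0,-8.5,0,8.5,0,0,0,0,-8.5,0,8.5,0,0,0,0,-8.5,0,8.5,0,0,0,0,-8.5,0,8.5,0,0,0,0,-8.5,0,8.5,0,0,0,0,-8.5,0,8.5,0,0,0,0,-8.5,0,8.5,0,0,0,0,-8.5,0,8.5])

```text
clock: 2.5
ee_pos: [380.1, -219.9, 278.3]
tcp_rot: [-0.568, -0.415, 0.413, 0.579]
wrist_force: [-0.0, 0.0, 0.2]
gripper_width: 0.993
```

Call:
servo_tool(moves=[0,0,0,0,-8.5,0,8.5,0,0,0,0,-8.5,0,8.5,0,0,0,0,-8.5,0,8.5,0,0,0,0,-8.5,0,8.5,0,0,0,0,-8.5,0,8.5,0,0,0,0,-8.5,0,8.5,0,0,0,0,-8.5,0,8.5,0,0,0,0,-8.5,0,8.5])

```text
clock: 3.3
ee_pos: [379.0, -219.0, 276.5]
tcp_rot: [0.234, 0.669, -0.661, -0.245]
wrist_force: [-0.6, -0.7, 0.9]
gripper_width: 0.995
```

```bash
python3 -c "
from h import *
goto([548.6,33.6,260])"
```

```text
clk 3.3 pos [ 379.  -219.   276.5] yaw -129.6 tilt [ 0.019 -1.    -0.005] q [-0.71  0.11 -0.04  1.44  0.   -1.59] F [-0.61 -0.72  0.92] g 84.6
to go, tool cm [  2.99   1.87 -30.26]
```

Call:
servo_tool(moves=[0.5,0,-4.5,0,0,0,6,0.5,0,-4.5,0,0,0,6,0.5,0,-4.5,0,0,0,6,0.5,0,-4.5,0,0,0,6,0.5,0,-4.5,0,0,0,6,0.5,0,-4.5,0,0,0,6,0,0,0,0,-8,0,6,0,0,0,0,-8,0,6])

```text
clock: 4.1
ee_pos: [530.9, 18.3, 275.6]
tcp_rot: [0.134, 0.698, -0.688, -0.147]
wrist_force: [0.4, -0.5, 0.5]
gripper_width: 0.702
```

```bash
python3 -c "
from h import *
goto([548.6,33.6,240])"
```

```text
clk 4.1 pos [530.9  18.3 275.6] yaw -113.0 tilt [ 0.02 -1.   -0.01] q [-0.13  0.28  0.17  1.48  0.01 -1.3 ] F [ 0.43 -0.53  0.55] g 59.7
to go, tool cm [-1.1   3.56 -2.06]
```

Call:
servo_tool(moves=[-0.6,0,-1.0,0,-2.5,1.2,6,-0.6,1.5,-1.0,0,-2.5,0,6,0,2,0,0,0,0,6,0,0,0,0,0,0,6])

```text
clock: 4.5
ee_pos: [550.2, 34.5, 238.6]
tcp_rot: [0.107, 0.702, -0.696, -0.106]
wrist_force: [0.2, -0.1, -0.3]
gripper_width: 0.703
```

```bash
python3 -c "
from h import *
goto([548.6,33.6,167])
im=vision.read_camera('top')[:,:,::-1][160:256,240:400];im2=vision.read_camera('scene')[:,:,::-1][145:255,255:415]
f=lambda a:cv2.resize(a,None,fx=3.5,fy=3.5,interpolation=cv2.INTER_CUBIC)
a,b=f(im),f(im2);b=b[:,:a.shape[1]]
cv2.imwrite('pics/d1.png',np.vstack([a,b])[:,:]);print(a.shape,b.shape)"
```

```text
clk 4.5 pos [550.2  34.5 238.6] yaw -107.4 tilt [-0.   -1.   -0.01] q [-0.09  0.3   0.11  1.37  0.01 -1.36] F [ 0.25 -0.11 -0.26] g 59.7
to go, tool cm [0.13 7.16 0.2 ]
(336, 560, 3) (385, 560, 3)
```

View pics/d1.png

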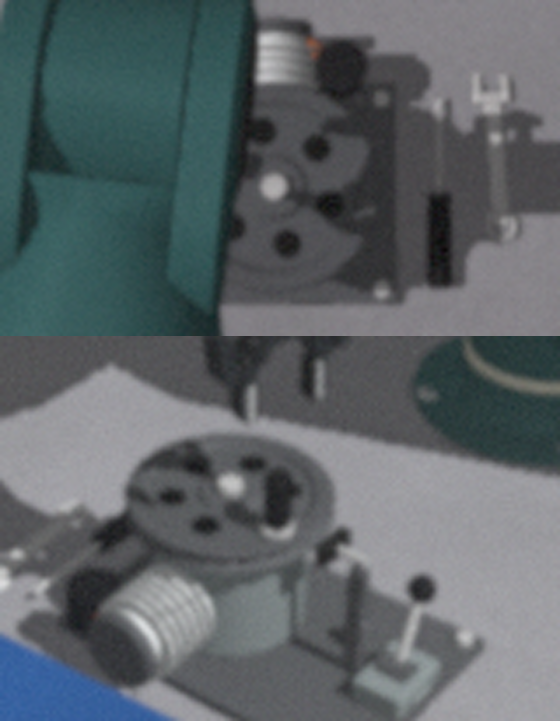

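The lower half shows the open fingers at (250,400) and (318,380), with their middle above the handle at (278,480). The arm hides the handle in the top view. I'll descend.

Call:
servo_tool(moves=[0.1,2.5,0.2,0,0,0,6,0,2.5,0,0,0,0,6,0,2.2,0,0,0,0,6,0,0,0,0,0,0,6])

```text
clock: 5.0
ee_pos: [551.7, 32.2, 171.5]
tcp_rot: [0.111, 0.702, -0.695, -0.104]
wrist_force: [0.4, 0.8, 0.1]
gripper_width: 0.705
```

Call:
servo_tool(moves=[0,0,0,0,0,0,4,0,0,0,0,0,0,3.4,0,0,0,0,0,0,3,0,0,0,0,0,0,3])

```text
clock: 5.4
ee_pos: [553.3, 31.8, 176.3]
tcp_rot: [0.113, 0.702, -0.695, -0.102]
wrist_force: [-0.8, 0.0, 0.2]
gripper_width: 0.354
```

```bash
python3 -c "
from h import *
goto([548.6,33.6,167])
im=vision.read_camera('scene')[:,:,::-1][170:245,275:375]
cv2.imwrite('pics/d2.png',cv2.resize(im,None,fx=6,fy=6,interpolation=cv2.INTER_CUBIC))"
```

```text
clk 5.4 pos [553.3  31.8 176.3] yaw -107.5 tilt [-0.014 -1.    -0.012] q [-0.1   0.31 -0.05  1.2   0.01 -1.36] F [-0.79  0.03  0.2 ] g 30.1
to go, tool cm [ 0.52  0.93 -0.02]
```

View pics/d2.png

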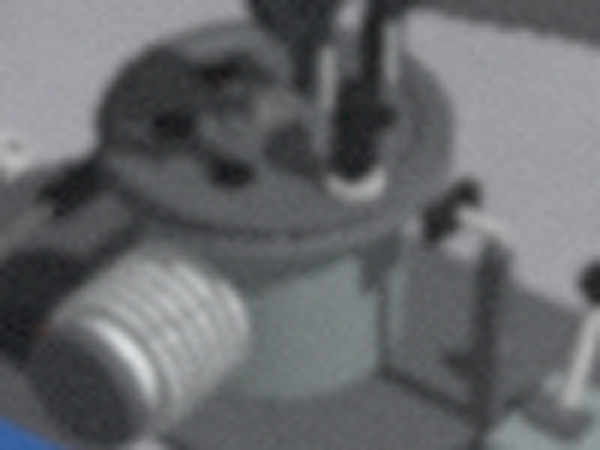

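The crop shows the fingers either side of the black handle (handle base at about (355,165)), a loose cage. The tips are a bit high, so I'll lower them and start cranking.

Call:
servo_tool(moves=[0.2,1.0,0,0,0,0.8,3,-0.3,0.2,0,0,3,0,3,-0.6,0,0.1,0,5,0,3,-0.6,0,0.1,0,5,0,3])

```text
clock: 5.85
ee_pos: [563.9, 25.7, 165.5]
tcp_rot: [0.198, 0.686, -0.677, -0.178]
wrist_force: [-1.9, 1.4, -1.5]
gripper_width: 0.353
```

```bash
cat >> h.py <<'E'
C=np.array([527,-33.])
def crank(d=10,n=2,z=166):
    s,M,y=tool(); p=s["ee_pos"]; r=p[:2]-C; a=np.degrees(np.arctan2(r[1],r[0])); u=r/np.linalg.norm(r); tcw=np.array([u[1],-u[0]]); F=s["wrist_force"]
    print("clk",round(s["clock"],2),"p",p.round(1),"ang",a.round(1),"R",np.linalg.norm(r).round(1),"yawerr",((y-a)%360-180).round(1),"tilt",M[2].round(3),"| drag(-F.tcw)",(-F[:2]@tcw).round(2),"Frad",(F[:2]@u).round(2),"Fz",F[2].round(2),"q1,6",s["q"][[0,5]].round(2),"g",round(s["gripper_width"]*85,1))
    b=np.radians(a-d); g=np.array([*(C+70*np.array([np.cos(b),np.sin(b)])),z])
    print("next",d,"deg: total tool cm",(M.T@(g-p)/10).round(2),"turn y",(((y-(a-d))%360)-180).round(1),"per row of",n,(M.T@(g-p)/10/n).round(2))
E
python3 -c "
from h import *
crank()"
```

```text
clk 5.85 p [563.9  25.7 165.5] ang 57.9 R 69.3 yawerr 1.3 tilt [-0.024 -1.    -0.019] | drag(-F.tcw) 2.36 Frad 0.18 Fz -1.5 q1,6 [-0.1  -1.14] g 30.0
next 10 deg: total tool cm [-1.22 -0.02  0.07] turn y 11.3 per row of 2 [-0.61 -0.01  0.03]
```

Call:
servo_tool(moves=[-0.6,0,0,0.5,5,-0.6,3,-0.6,0,0.1,0.5,5,-0.6,3])

```text
clock: 6.05
ee_pos: [572.1, 18.8, 165.8]
tcp_rot: [0.249, 0.663, -0.661, -0.249]
wrist_force: [-2.1, 1.0, -1.8]
gripper_width: 0.352
```

```bash
python3 -c "
from h import *
crank()"
```

```text
clk 6.05 p [572.1  18.8 165.8] ang 49.0 R 68.7 yawerr -0.2 tilt [ 0.002 -1.    -0.003] | drag(-F.tcw) 2.25 Frad -0.65 Fz -1.81 q1,6 [-0.11 -0.96] g 29.9
next 10 deg: total tool cm [-1.22 -0.02 -0.03] turn y 9.8 per row of 2 [-0.61 -0.01 -0.01]
```

Call:
servo_tool(moves=[-0.6,0,0.1,0,5,0,3,-0.6,0,0,0,5,0,3])

```text
clock: 6.25
ee_pos: [579.9, 10.3, 165.6]
tcp_rot: [0.306, 0.638, -0.635, -0.309]
wrist_force: [-3.2, 3.4, 1.3]
gripper_width: 0.351
```

```bash
python3 -c "
from h import *
crank()"
```

```text
clk 6.25 p [579.9  10.3 165.6] ang 39.3 R 68.4 yawerr -0.9 tilt [ 0.005 -1.    -0.002] | drag(-F.tcw) 4.66 Frad -0.28 Fz 1.29 q1,6 [-0.13 -0.8 ] g 29.8
next 10 deg: total tool cm [-1.21 -0.05 -0.08] turn y 9.1 per row of 2 [-0.61 -0.02 -0.04]
```

Call:
servo_tool(moves=[-0.6,0,0,0,5,0,3,-0.6,0,-0.1,0,4.5,0,3])

```text
clock: 6.45
ee_pos: [587.5, 1.6, 165.5]
tcp_rot: [0.359, 0.609, -0.606, -0.364]
wrist_force: [-2.3, 3.8, -0.4]
gripper_width: 0.352
```

```bash
python3 -c "
from h import *
crank()"
```

```text
clk 6.45 p [587.5   1.6 165.5] ang 29.8 R 69.7 yawerr -1.3 tilt [ 0.007 -1.    -0.   ] | drag(-F.tcw) 4.41 Frad -0.15 Fz -0.41 q1,6 [-0.14 -0.64] g 29.9
next 10 deg: total tool cm [-1.22 -0.05  0.05] turn y 8.7 per row of 2 [-0.61 -0.03  0.02]
```

Call:
servo_tool(moves=[-0.6,0,0,0,4.5,0.3,3,-0.6,0,0.1,0,4.5,0.3,3])

```text
clock: 6.65
ee_pos: [591.9, -9.0, 165.6]
tcp_rot: [-0.41, -0.576, 0.576, 0.41]
wrist_force: [-1.7, 2.9, -0.6]
gripper_width: 0.351
```

```bash
python3 -c "
from h import *
crank()"
```

```text
clk 6.65 p [591.9  -9.  165.6] ang 20.3 R 69.2 yawerr -1.2 tilt [-0.001 -1.     0.   ] | drag(-F.tcw) 3.35 Frad -0.62 Fz -0.59 q1,6 [-0.15 -0.49] g 29.8
next 10 deg: total tool cm [-1.22 -0.04  0.  ] turn y 8.8 per row of 2 [-0.61 -0.02  0.  ]
```

Call:
servo_tool(moves=[-0.6,0,0,0,4.5,0,3,-0.6,0,0.1,0,4.5,0,3])

```text
clock: 6.85
ee_pos: [594.2, -19.7, 165.8]
tcp_rot: [0.455, 0.541, -0.541, -0.456]
wrist_force: [0.2, 4.5, -1.3]
gripper_width: 0.348
```

```bash
python3 -c "
from h import *
crank()"
```

```text
clk 6.85 p [594.2 -19.7 165.8] ang 11.2 R 68.5 yawerr -1.4 tilt [ 0.001 -1.     0.   ] | drag(-F.tcw) 4.4 Frad 1.09 Fz -1.31 q1,6 [-0.17 -0.34] g 29.6
next 10 deg: total tool cm [-1.21 -0.03 -0.07] turn y 8.6 per row of 2 [-0.61 -0.01 -0.04]
```

Call:
servo_tool(moves=[-0.6,0,0,0,4.5,0,3,-0.6,0,0,0,4.5,0,3])

```text
clock: 7.05
ee_pos: [595.6, -30.4, 165.9]
tcp_rot: [0.497, 0.503, -0.501, -0.499]
wrist_force: [-0.6, 5.6, -2.9]
gripper_width: 0.352
```

```bash
python3 -c "
from h import *
crank()"
```

```text
clk 7.05 p [595.6 -30.4 165.9] ang 2.1 R 68.6 yawerr -1.6 tilt [ 0.004 -1.     0.001] | drag(-F.tcw) 5.57 Frad -0.4 Fz -2.86 q1,6 [-0.19 -0.2 ] g 29.9
next 10 deg: total tool cm [-1.21 -0.02 -0.06] turn y 8.4 per row of 2 [-0.61 -0.01 -0.03]
```

Call:
servo_tool(moves=[-0.6,0,0,0,4.5,0,3,-0.6,0,0,0,4.5,0,3])

```text
clock: 7.25
ee_pos: [595.2, -41.1, 165.8]
tcp_rot: [-0.535, -0.462, 0.458, 0.539]
wrist_force: [0.7, 7.1, -0.8]
gripper_width: 0.351
```

```bash
python3 -c "
from h import *
crank()"
```

```text
clk 7.25 p [595.2 -41.1 165.8] ang -6.7 R 68.7 yawerr -2.1 tilt [ 0.008 -1.     0.002] | drag(-F.tcw) 7.14 Frad -0.15 Fz -0.79 q1,6 [-0.21 -0.06] g 29.8
next 10 deg: total tool cm [-1.21 -0.03 -0.07] turn y 7.9 per row of 2 [-0.61 -0.01 -0.03]
```

Call:
servo_tool(moves=[-0.6,0,0,0,4,0.3,3,-0.6,0,0,0,4,0.3,3])

```text
clock: 7.45
ee_pos: [593.4, -51.3, 166.0]
tcp_rot: [-0.568, -0.42, 0.42, 0.57]
wrist_force: [2.1, 9.1, -1.2]
gripper_width: 0.351
```

```bash
python3 -c "
from h import *
crank()"
```

```text
clk 7.45 p [593.4 -51.3 166. ] ang -15.4 R 68.9 yawerr -1.7 tilt [ 0.001 -1.     0.003] | drag(-F.tcw) 9.3 Frad -0.34 Fz -1.23 q1,6 [-0.22  0.08] g 29.9
next 10 deg: total tool cm [-1.21 -0.   -0.04] turn y 8.3 per row of 2 [-0.61 -0.   -0.02]
```

Call:
servo_tool(moves=[-0.6,0,0,0,4.5,0,3])

```text
clock: 7.55
ee_pos: [592.1, -56.0, 166.2]
tcp_rot: [-0.584, -0.397, 0.396, 0.587]
wrist_force: [3.6, 8.5, -1.6]
gripper_width: 0.354
```

```bash
python3 -c "
from h import *
crank(5,1)"
```

```text
clk 7.55 p [592.1 -56.  166.2] ang -19.4 R 69.0 yawerr -2.3 tilt [ 0.003 -1.     0.003] | drag(-F.tcw) 9.2 Frad 0.55 Fz -1.56 q1,6 [-0.23  0.15] g 30.1
next 5 deg: total tool cm [-0.61  0.01 -0.1 ] turn y 2.7 per row of 1 [-0.61  0.01 -0.1 ]
```

Call:
servo_tool(moves=[-0.6,0,0,0,4.5,0,3])

```text
clock: 7.65
ee_pos: [590.5, -60.4, 166.4]
tcp_rot: [-0.599, -0.374, 0.371, 0.603]
wrist_force: [5.0, 8.6, -1.5]
gripper_width: 0.351
```

```bash
python3 -c "
from h import *
crank(5,1)"
```

```text
clk 7.65 p [590.5 -60.4 166.4] ang -23.4 R 69.1 yawerr -3.0 tilt [ 0.006 -1.     0.003] | drag(-F.tcw) 9.88 Frad 1.18 Fz -1.48 q1,6 [-0.24  0.22] g 29.8
next 5 deg: total tool cm [-0.61  0.03 -0.09] turn y 2.0 per row of 1 [-0.61  0.03 -0.09]
```

Call:
servo_tool(moves=[-0.6,0,-0.1,0,3,0.3,3])

```text
clock: 7.75
ee_pos: [589.4, -65.2, 166.6]
tcp_rot: [-0.609, -0.357, 0.356, 0.612]
wrist_force: [5.7, 9.7, -2.4]
gripper_width: 0.354
```

```bash
python3 -c "
from h import *
crank(5,1)"
```

```text
clk 7.75 p [589.4 -65.2 166.6] ang -27.3 R 70.2 yawerr -2.2 tilt [ 0.004 -1.     0.003] | drag(-F.tcw) 11.2 Frad 0.64 Fz -2.37 q1,6 [-0.25  0.27] g 30.1
next 5 deg: total tool cm [-0.61  0.06  0.02] turn y 2.8 per row of 1 [-0.61  0.06  0.02]
```

Call:
servo_tool(moves=[-0.6,0,0,0,3.5,0,3])

```text
clock: 7.85
ee_pos: [587.4, -69.2, 166.7]
tcp_rot: [-0.62, -0.339, 0.335, 0.624]
wrist_force: [5.7, 9.7, -4.2]
gripper_width: 0.35
```

```bash
python3 -c "
from h import *
crank(5,1)"
```

```text
clk 7.85 p [587.4 -69.2 166.7] ang -31.0 R 70.4 yawerr -2.1 tilt [ 0.007 -1.     0.003] | drag(-F.tcw) 11.29 Frad -0.13 Fz -4.19 q1,6 [-0.26  0.32] g 29.7
next 5 deg: total tool cm [-0.61  0.07  0.05] turn y 2.9 per row of 1 [-0.61  0.07  0.05]
```

Call:
servo_tool(moves=[-0.6,0,0,0,3.5,0.3,3])

```text
clock: 7.95
ee_pos: [585.0, -73.1, 166.9]
tcp_rot: [-0.63, -0.318, 0.316, 0.634]
wrist_force: [7.3, 9.9, -5.0]
gripper_width: 0.351
```

```bash
python3 -c "
from h import *
crank(5,1)"
```

```text
clk 7.95 p [585.  -73.1 166.9] ang -34.7 R 70.6 yawerr -2.0 tilt [ 0.005 -1.     0.003] | drag(-F.tcw) 12.34 Frad 0.35 Fz -5.0 q1,6 [-0.27  0.37] g 29.8
next 5 deg: total tool cm [-0.61  0.09  0.06] turn y 3.0 per row of 1 [-0.61  0.09  0.06]
```

Call:
servo_tool(moves=[-0.6,0,0,0,3.5,0,3])

```text
clock: 8.05
ee_pos: [582.5, -76.7, 167.0]
tcp_rot: [-0.639, -0.299, 0.295, 0.644]
wrist_force: [7.2, 9.9, -3.8]
gripper_width: 0.354
```

```bash
python3 -c "
from h import *
crank(5,1)"
```

```text
clk 8.05 p [582.5 -76.7 167. ] ang -38.2 R 70.7 yawerr -2.1 tilt [ 0.008 -1.     0.004] | drag(-F.tcw) 12.23 Frad -0.41 Fz -3.75 q1,6 [-0.27  0.43] g 30.1
next 5 deg: total tool cm [-0.61  0.09  0.07] turn y 2.9 per row of 1 [-0.61  0.09  0.07]
```

Call:
servo_tool(moves=[-0.6,0.1,0.1,0,3.5,0.4,3])

```text
clock: 8.15
ee_pos: [579.2, -79.8, 166.3]
tcp_rot: [-0.649, -0.278, 0.276, 0.652]
wrist_force: [8.6, 7.8, 1.0]
gripper_width: 0.348
```

```bash
python3 -c "
from h import *
crank(5,1)"
```

```text
clk 8.15 p [579.2 -79.8 166.3] ang -41.9 R 70.1 yawerr -2.0 tilt [ 0.005 -1.     0.004] | drag(-F.tcw) 11.58 Frad 1.18 Fz 0.98 q1,6 [-0.28  0.49] g 29.6
next 5 deg: total tool cm [-0.61  0.03  0.02] turn y 3.0 per row of 1 [-0.61  0.03  0.02]
```

Call:
servo_tool(moves=[-0.6,0.1,0.1,0,3.5,0,3])

```text
clock: 8.25
ee_pos: [575.9, -82.7, 165.9]
tcp_rot: [-0.657, -0.259, 0.254, 0.661]
wrist_force: [7.1, 6.6, 2.8]
gripper_width: 0.353
```

```bash
python3 -c "
from h import *
crank(5,1)"
```

```text
clk 8.25 p [575.9 -82.7 165.9] ang -45.5 R 69.7 yawerr -2.0 tilt [ 0.008 -1.     0.003] | drag(-F.tcw) 9.66 Frad 0.26 Fz 2.78 q1,6 [-0.29  0.54] g 30.0
next 5 deg: total tool cm [-0.61 -0.01 -0.03] turn y 3.0 per row of 1 [-0.61 -0.01 -0.03]
```

Call:
servo_tool(moves=[-0.6,0,0,0,3.5,0.3,3])

```text
clock: 8.35
ee_pos: [572.7, -86.1, 166.4]
tcp_rot: [-0.665, -0.237, 0.234, 0.668]
wrist_force: [6.4, 5.2, -1.8]
gripper_width: 0.353
```

```bash
python3 -c "
from h import *
crank(5,1)"
```

```text
clk 8.35 p [572.7 -86.1 166.4] ang -49.3 R 70.0 yawerr -1.8 tilt [ 0.006 -1.     0.002] | drag(-F.tcw) 8.26 Frad 0.19 Fz -1.83 q1,6 [-0.29  0.6 ] g 30.0
next 5 deg: total tool cm [-0.61  0.04  0.01] turn y 3.2 per row of 1 [-0.61  0.04  0.01]
```

Peak was about 12 N near -36°, and it has now eased to 8.3 N about 13° further on. I'm stopping here, backing off to mid-gap, opening and lifting.

Call:
servo_tool(moves=[0.3,0,0,0,0,0,3,0,0,0,0,0,0,6,0,0,0,0,0,0,6,0,0,0,0,0,0,6,0,0,0,0,0,0,6])

```text
clock: 8.85
ee_pos: [576.1, -84.2, 167.5]
tcp_rot: [-0.666, -0.238, 0.232, 0.668]
wrist_force: [-0.0, 0.0, 0.1]
gripper_width: 0.702
```

```bash
python3 -c "
from h import *
crank(5,1)"
```

```text
clk 8.85 p [576.1 -84.2 167.5] ang -46.2 R 70.9 yawerr -5.0 tilt [ 0.008 -1.     0.001] | drag(-F.tcw) -0.01 Frad -0.06 Fz 0.12 q1,6 [-0.29  0.6 ] g 59.7
next 5 deg: total tool cm [-0.62  0.15  0.07] turn y 0.0 per row of 1 [-0.62  0.15  0.07]
```

Call:
servo_tool(moves=[0,-2,0,0,0,0,6,0,-3,0,0,0,0,6,0,-3,0,0,0,0,6,0,-2,0,0,0,0,6])

```text
clock: 9.25
ee_pos: [573.5, -84.6, 268.2]
tcp_rot: [-0.665, -0.236, 0.234, 0.669]
wrist_force: [0.4, 0.8, 0.4]
gripper_width: 0.703
```

```bash
python3 -c "
from h import *
goto([455,152,260])"
```

```text
clk 9.25 pos [573.5 -84.6 268.2] yaw 128.8 tilt [ 0.004 -1.     0.006] q [-0.29  0.35  0.27  1.49  0.01  0.6 ] F [0.41 0.79 0.4 ] g 59.8
to go, tool cm [ 5.61  0.99 25.86]
```

Call:
servo_tool(moves=[1.0,0,4.6,0,0,0,3,1.0,0,4.6,0,0,0,0,1.0,0,4.6,0,0,0,0,1.0,0,4.6,0,0,0,0,1.0,0,4.6,0,0,0,0,0.6,0,2.8,0,0,0,0,0,0,0,0,-8.5,0,0,0,0,0,0,-8.5,0,0])

```text
clock: 10.05
ee_pos: [451.6, 158.1, 272.3]
tcp_rot: [-0.624, -0.335, 0.329, 0.625]
wrist_force: [-0.1, -0.3, -0.7]
gripper_width: -0.001
```

Call:
servo_tool(moves=[0,0,0,0,-8.5,0,0,0,0,0,0,-8.5,0,0,0,0,0,0,-8.5,0,0,0,0,0,0,-8.5,0,0])

```text
clock: 10.45
ee_pos: [450.8, 158.5, 272.9]
tcp_rot: [0.499, 0.504, -0.498, -0.498]
wrist_force: [-0.8, 0.0, -0.0]
gripper_width: -0.002
```

```bash
python3 -c "
from h import *
goto([450,152,90])
im=vision.read_camera('scene')[:,:,::-1][165:275,245:405]
cv2.imwrite('pics/e1.png',cv2.resize(im,None,fx=5,fy=5,interpolation=cv2.INTER_CUBIC))"
```

```text
clk 10.45 pos [450.8 158.5 272.9] yaw -179.7 tilt [ 0.005 -1.    -0.006] q [0.16 0.16 0.01 1.41 0.   0.16] F [-0.75  0.03 -0.04] g -0.1
to go, tool cm [-0.74 18.28  0.2 ]
```

View pics/e1.png

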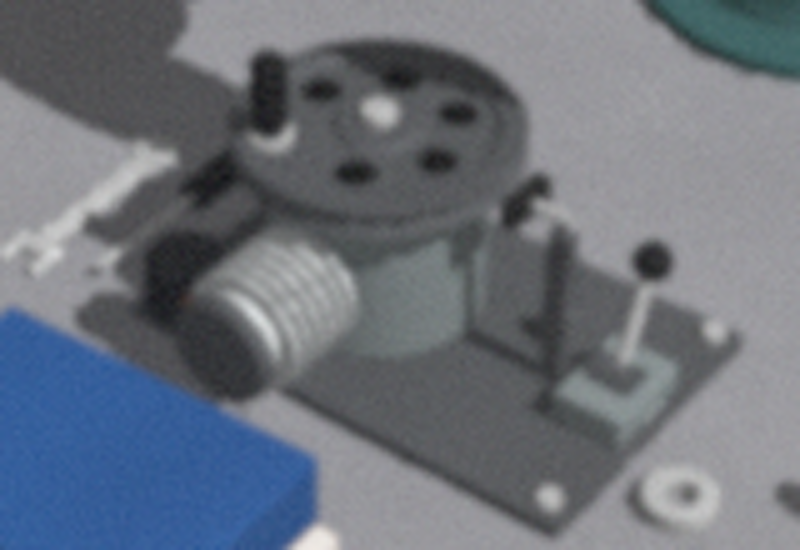

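The handle now stands at (268,60) in the crop, well clear of where it started. The lever ball is unchanged at (653,262).

Call:
servo_tool(moves=[-0.6,4.5,0.2,0,0,0,0,0,4.5,0,0,0,0,0,0,4.5,0,0,0,0,0,0,3.5,0,0,0,0,0,0,0,0,0,0,0,0])

```text
clock: 11.0
ee_pos: [451.3, 152.8, 99.3]
tcp_rot: [0.502, 0.504, -0.496, -0.498]
wrist_force: [-0.2, -0.2, 0.7]
gripper_width: 0.004
```

```bash
python3 -c "
from h import *
goto([535,152,90])"
```

```text
clk 11.0 pos [451.3 152.8  99.3] yaw -180.0 tilt [ 0.005 -1.    -0.012] q [ 0.15  0.23 -0.38  0.94  0.    0.15] F [-0.24 -0.22  0.74] g 0.3
to go, tool cm [-0.09  1.03 -8.36]
```

Push towards +x (tool -z), in small rows.

Call:
servo_tool(moves=[0,1.0,-1.5,0,0,0,0,0,0.2,-1.5,0,0,0,0,0,0.1,-1.5,0,0,0,0,0,0,-1.5,0,0,0,0])

```text
clock: 11.4
ee_pos: [513.6, 152.9, 92.8]
tcp_rot: [0.504, 0.503, -0.493, -0.5]
wrist_force: [-0.1, -0.9, -0.0]
gripper_width: -0.002
```

```bash
python3 -c "
from h import *
goto([535,152,90])"
```

```text
clk 11.4 pos [513.6 152.9  92.8] yaw 179.6 tilt [ 0.005 -1.    -0.014] q [ 0.14  0.33 -0.26  0.97  0.    0.14] F [-0.09 -0.89 -0.02] g -0.2
to go, tool cm [-0.07  0.31 -2.14]
```

Call:
servo_tool(moves=[0,0,-1,0,0,0,0,0,0,-1,0,0,0,0])

```text
clock: 11.6
ee_pos: [536.4, 152.8, 96.4]
tcp_rot: [0.506, 0.503, -0.491, -0.5]
wrist_force: [-0.3, -0.1, 1.0]
gripper_width: 0.003
```

```bash
python3 -c "
from h import *
goto([535,152,90])"
```

```text
clk 11.6 pos [536.4 152.8  96.4] yaw 179.4 tilt [ 0.006 -1.    -0.018] q [ 0.13  0.36 -0.2   0.99  0.    0.14] F [-0.25 -0.09  0.96] g 0.3
to go, tool cm [-0.09  0.63  0.15]
```

Call:
servo_tool(moves=[0,0.6,-0.4,-1,0,0,0,0,0.2,-0.4,0,0,0,0])

```text
clock: 11.8
ee_pos: [546.9, 152.8, 90.4]
tcp_rot: [0.511, 0.508, -0.486, -0.495]
wrist_force: [-0.2, 0.9, -0.0]
gripper_width: 0.002
```

```bash
python3 -c "
from h import *
goto([540,152,90])
im=vision.read_camera('scene')[:,:,::-1][185:255,320:405]
cv2.imwrite('pics/e2.png',cv2.resize(im,None,fx=7,fy=7,interpolation=cv2.INTER_CUBIC))"
```

```text
clk 11.8 pos [546.9 152.8  90.4] yaw 179.3 tilt [ 0.006 -0.999 -0.038] q [ 0.13  0.36 -0.21  0.96  0.    0.14] F [-0.22  0.88 -0.05] g 0.2
to go, tool cm [-0.09  0.01  0.69]
```

View pics/e2.png

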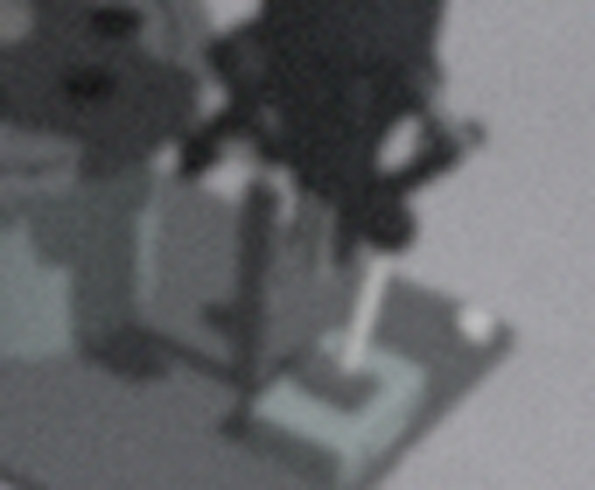

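```bash
python3 -c "
from h import *
goto([547,152,90])
print('tip',proj('scene',get_state()['ee_pos']),'ball old',proj('scene',[490.7,151.5,104]),'ball over',proj('scene',[561,152,104]),'pivot',proj('scene',[523.5,152,34]))
im=vision.read_camera('top')[:,:,::-1][160:260,230:330]
cv2.imwrite('pics/e3.png',cv2.resize(im,None,fx=6,fy=6,interpolation=cv2.INTER_CUBIC))"
```

```text
clk 11.85 pos [547.7 152.7  90.4] yaw 179.3 tilt [ 0.006 -0.999 -0.038] q [ 0.13  0.36 -0.21  0.96  0.    0.14] F [ 0.17 -0.09 -1.03] g -0.4
to go, tool cm [-0.07  0.04  0.07]
tip [364.6 230.2] ball old [375.  217.1] ball over [362.2 228.9] pivot [367.7 240. ]
```

View pics/e3.png

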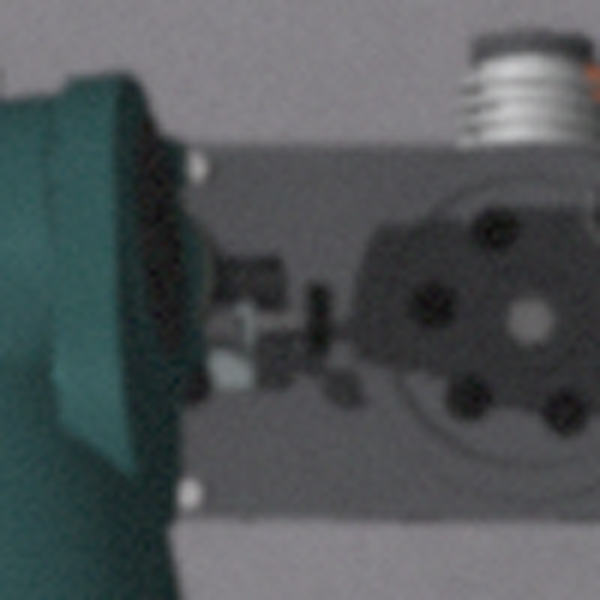

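```bash
python3 -c "
from h import *
p=get_state()['ee_pos']
im=vision.read_camera('scene')[:,:,::-1].copy()
im=np.clip(im.astype(float)*2.2,0,255).astype(np.uint8)
b=cv2.resize(im[175:255,330:410],None,fx=7,fy=7,interpolation=cv2.INTER_CUBIC)
for z,c in((p[2],(0,0,255)),(p[2]+19,(0,255,0)),(p[2]+73,(255,0,0))):
    u=(proj('scene',[p[0],p[1],z])-[330,175])*7; print(u); cv2.circle(b,tuple(int(k) for k in u),3,c,-1)
cv2.imwrite('pics/e4.png',b)"
```

```text
[242.9 385.7]
[245.7 352.1]
[254.1 252. ]
```

View pics/e4.png

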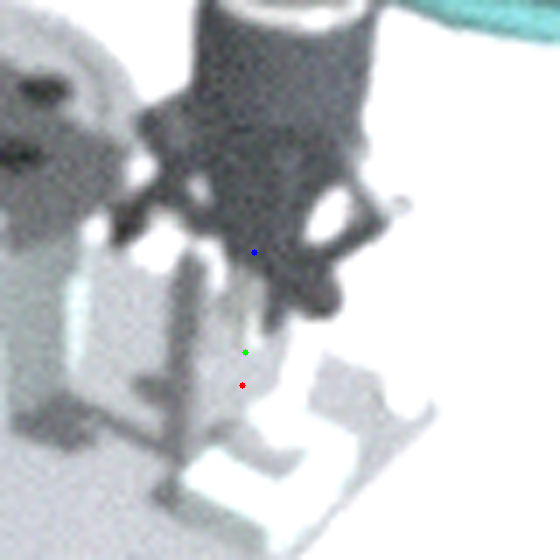

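The lever ball hasn't moved; it is still at (322,292). The finger tips, near (255,350), look higher than reckoned and passed over it, and the knuckles are close to the post. I'll lift, go back, turn the jaws along x and try lower.

Call:
servo_tool(moves=[0,-4,0,0,0,0,0,0,-4,0,0,0,0,0,0,0,4.5,0,0,0,0,0,0,4.5,0,0,0,0,0,0,1.5,0,8.5,0,0,0,0,0,-2,8.5,0,0,0,0,0,0,8.5,0,0,0,0,0,0,8.5,0,0])

```text
clock: 12.75
ee_pos: [435.0, 153.9, 173.8]
tcp_rot: [0.64, 0.348, -0.302, -0.615]
wrist_force: [0.1, -1.0, -0.5]
gripper_width: -0.004
```

Call:
servo_tool(moves=[0,0,0,0,8.5,0,0,0,0,0,0,8.5,0,0,0,0,0,0,8.5,0,0,0,0,0,0,8.5,0,0,0,0,0,0,8.5,0,0,0,0,0,0,8.5,0,0,0,0,0,0,8.5,0,0])

```text
clock: 13.45
ee_pos: [432.5, 154.0, 176.7]
tcp_rot: [-0.705, 0.007, -0.059, 0.707]
wrist_force: [-0.6, 0.2, 0.1]
gripper_width: -0.001
```

```bash
python3 -c "
from h import *
goto([440,157,75])"
```

```text
clk 13.45 pos [432.5 154.  176.7] yaw 84.6 tilt [ 0.073 -0.997  0.005] q [ 0.17  0.11 -0.32  1.07 -0.01  1.84] F [-0.65  0.2   0.08] g -0.1
to go, tool cm [-0.03 10.2   0.31]
```

Call:
servo_tool(moves=[0,2,0,0,-5,4,0,0,4,0,0,0,0,0,0,3.5,0.3,0,0,0,0,0,0,0,0,0,0,0])

```text
clock: 13.85
ee_pos: [434.6, 157.5, 81.9]
tcp_rot: [-0.706, 0.004, -0.007, 0.708]
wrist_force: [-0.4, -0.2, 0.7]
gripper_width: -0.001
```

```bash
python3 -c "
from h import *
goto([440,157,75])"
```

```text
clk 13.85 pos [434.6 157.5  81.9] yaw 89.1 tilt [ 0.004 -1.     0.003] q [ 0.17  0.23 -0.44  0.9   0.    1.76] F [-0.37 -0.21  0.68] g -0.1
to go, tool cm [ 0.54  0.69 -0.04]
```

Call:
servo_tool(moves=[0.3,0.8,0,0,0,0,0,1.2,0.1,0,0,0,0,0,1.2,0,0,0,0,0,0,1.2,0,0,0,0,0,0])

```text
clock: 14.25
ee_pos: [477.0, 157.2, 77.7]
tcp_rot: [-0.706, 0.003, -0.008, 0.708]
wrist_force: [-24.0, 2.5, 49.8]
gripper_width: 0.002
```

```bash
python3 -c "
from h import *
goto([520,157,75])"
```

```text
clk 14.25 pos [477.  157.2  77.7] yaw 89.2 tilt [ 0.008 -1.     0.004] q [ 0.15  0.29 -0.36  0.91  0.    1.74] F [-24.03   2.54  49.77] g 0.1
to go, tool cm [4.3  0.3  0.04]
```

Call:
servo_tool(moves=[1.2,0,0,0,0,0,0,1.2,0,0,0,0,0,0])

```text
clock: 14.45
ee_pos: [506.2, 158.0, 85.5]
tcp_rot: [-0.705, -0.001, -0.011, 0.71]
wrist_force: [-1.6, 1.7, 7.2]
gripper_width: -0.005
```

```bash
python3 -c "
from h import *
goto([520,157,75])
im=vision.read_camera('scene')[:,:,::-1]
im=np.clip(im.astype(float)*2,0,255).astype(np.uint8)
cv2.imwrite('pics/e5.png',cv2.resize(im[175:255,330:410],None,fx=7,fy=7,interpolation=cv2.INTER_CUBIC))
# dark-ball blob at the off position?
g=im[:,:,1]; print(g[211:223,368:382:2])
"
```

```text
clk 14.45 pos [506.2 158.   85.5] yaw 89.2 tilt [ 0.017 -1.     0.007] q [ 0.15  0.32 -0.29  0.94  0.    1.73] F [-1.61  1.74  7.16] g -0.4
to go, tool cm [ 1.37  1.08 -0.09]
[[255 255 120 100 158 255 255]
 [255 255 126  98 166 255 255]
 [255 255 114 100 174 255 255]
 [255 255 112  88 178 255 255]
 [255 248 110 100 192 255 255]
 [254 194 102  88 184 255 255]
 [180 128  94 106 204 255 255]
 [114 104  88 160 228 255 255]
 [100  90 106 190 255 255 255]
 [ 80  94 106 226 255 255 255]
 [ 80  80 108 232 255 255 255]
 [ 88  90  96 234 255 255 255]]
```

View pics/e5.png

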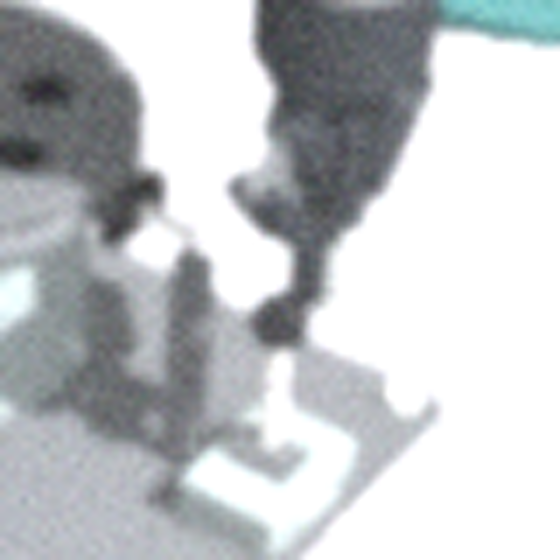

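The lever is now just past upright, with the ball at (275,322) and the fingers behind it. I'll keep pushing gently, a little lower.

Call:
servo_tool(moves=[0.7,0.1,0,0,0,0.5,0,0.7,0.4,0,0,0,0.5,0])

```text
clock: 14.7
ee_pos: [526.5, 158.0, 84.1]
tcp_rot: [-0.704, 0.003, -0.008, 0.71]
wrist_force: [-0.2, 0.4, 3.8]
gripper_width: 0.002
```

```bash
python3 -c "
from h import *
goto([530,157,75])"
```

```text
clk 14.7 pos [526.5 158.   84.1] yaw 89.2 tilt [ 0.007 -1.     0.009] q [ 0.14  0.36 -0.23  0.97  0.01  1.72] F [-0.17  0.42  3.77] g 0.2
to go, tool cm [ 0.35  0.92 -0.1 ]
```

Call:
servo_tool(moves=[0.6,0.5,0,0,0,0,0])

```text
clock: 14.8
ee_pos: [534.4, 157.9, 79.7]
tcp_rot: [-0.704, 0.002, -0.008, 0.71]
wrist_force: [-0.6, 0.2, 1.2]
gripper_width: 0.003
```

```bash
cat >> h.py <<'E'
def ball():
    g=cv2.GaussianBlur(cv2.cvtColor(vision.read_camera('scene'),cv2.COLOR_RGB2GRAY),(3,3),0)
    r=g[205:240,355:385]; k=np.argwhere(r<45)
    print("ball-dark px (u,v) mean",(k.mean(0)[::-1]+[355,205]).round(1),len(k))
    for v in range(212,238,2): print(v,''.join('#' if x<50 else '.' for x in g[v,352:388]))
E
python3 -c "
from h import *
goto([530,157,75]);ball()"
```

```text
clk 14.8 pos [534.4 157.9  79.7] yaw 89.1 tilt [ 0.008 -1.     0.009] q [ 0.14  0.37 -0.22  0.96  0.01  1.72] F [-0.56  0.2   1.18] g 0.2
to go, tool cm [-0.44  0.47 -0.1 ]
ball-dark px (u,v) mean [368.2 212.2] 33
212 ......######....####................
214 ..................#.................
216 ....................................
218 ................#...................
220 ...............##...................
222 ...............##...................
224 .............##.....................
226 .........#####......................
228 .........#####......................
230 ....................................
232 ....................................
234 ....................................
236 ....................................
```

Call:
servo_tool(moves=[0.4,0.2,0,0,0,0,0])

```text
clock: 14.95
ee_pos: [538.9, 157.7, 76.4]
tcp_rot: [-0.704, 0.003, -0.008, 0.71]
wrist_force: [-0.1, 0.8, 0.6]
gripper_width: -0.002
```

Call:
servo_tool(moves=[0.4,0.1,0,0,0,0,0])

```text
clock: 15.05
ee_pos: [542.8, 157.6, 75.0]
tcp_rot: [-0.704, 0.003, -0.008, 0.71]
wrist_force: [-9.0, 0.8, 5.0]
gripper_width: -0.004
```

```bash
python3 -c "
from h import *
goto([545,157,75]);ball()"
```

```text
clk 15.05 pos [542.8 157.6  75. ] yaw 89.1 tilt [ 0.006 -1.     0.009] q [ 0.13  0.39 -0.21  0.96  0.01  1.72] F [-8.96  0.75  4.96] g -0.3
to go, tool cm [ 0.22  0.   -0.06]
ball-dark px (u,v) mean [365.9 215.7] 42
212 ..............#####.................
214 ........#....######.................
216 .....#######...###..................
218 ....................................
220 ....................................
222 .............##.....................
224 .............##.....................
226 ............##......................
228 ........####........................
230 .......######.......................
232 .........##.........................
234 ....................................
236 ....................................
```

Call:
servo_tool(moves=[0.2,0,0,0,0,0,0])

```text
clock: 15.2
ee_pos: [543.1, 157.6, 74.6]
tcp_rot: [-0.704, 0.004, -0.006, 0.71]
wrist_force: [-14.7, 1.3, 12.5]
gripper_width: 0.002
```

Call:
servo_tool(moves=[-1,0,0,0,0,0,0,-3,0,0,0,0,0,0,-3,-2,0,0,0,0,0,0,-4.5,0,0,0,0,0,-2,-4.5,0,0,0,0,0,-4,-2,0,0,0,0,0,-3,0,0,0,0,0,0,0,0,0,0,0,0,0])

```text
clock: 16.0
ee_pos: [372.6, 158.2, 206.9]
tcp_rot: [-0.704, 0.007, -0.004, 0.71]
wrist_force: [-0.1, 0.3, -0.4]
gripper_width: 0.002
```

```bash
python3 -c "
from h import *
goto([545,157,75]);ball()
im=vision.read_camera('scene')[:,:,::-1]
cv2.imwrite('pics/f1.png',cv2.resize(im[165:275,245:405],None,fx=5,fy=5,interpolation=cv2.INTER_CUBIC))
for t in (.40,.45,.5): print(t,proj('scene',[523.5+80*np.sin(t),151.5,34+80*np.cos(t)]))
"
```

```text
clk 16.0 pos [372.6 158.2 206.9] yaw 89.1 tilt [-0.004 -1.     0.007] q [ 0.19  0.06 -0.29  1.23  0.01  1.78] F [-0.08  0.3  -0.36] g 0.2
to go, tool cm [17.29 13.12  0.04]
ball-dark px (u,v) mean [361.3 230.7] 3
212 ....................................
214 ....................................
216 ....................................
218 ....................................
220 ....................................
222 ....................................
224 ....................................
226 ....................................
228 ........###.........................
230 ........#####.......................
232 .........##.........................
234 ....................................
236 ....................................
0.4 [363.4 226.8]
0.45 [362.6 227.9]
0.5 [361.9 228.9]
```

View pics/f1.png

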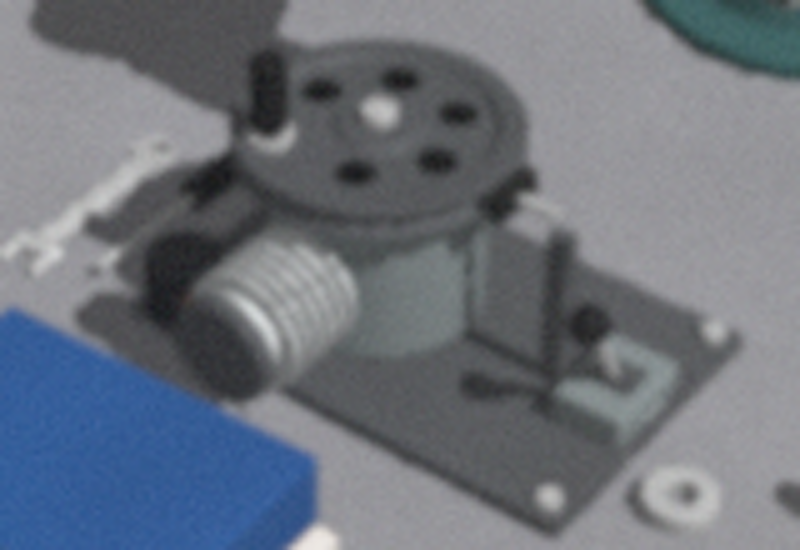

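The lever is fully over, with the ball at (590,323) in the crop and the shoe against the wheel. The handle is unchanged at (268,60). I'll check its angle and hand in.

```bash
python3 -c "
from h import *
p=ray('scene',S(268,60),209); r=p[:2]-[528,-29]; print(p,np.degrees(np.arctan2(r[1],r[0])))
from bench import close_job
print(close_job())"
```

```text
[586.8 -69.1 209. ] -34.292923706067654
the job is handed in; nothing more can be done
None
```

I cranked the flywheel clockwise past its tight point, parked it there, and threw the brake lever fully over. The job is handed in at about 16 s, with the gripper clear of everything.

- **Flywheel:** I turned it with the fingers loosely round the handle (30 mm gap, no squeeze). The drag was about 2–4.5 N, climbed to about 12 N, then eased to 8.3 N, where I stopped. By the arm's position that is about 13° past the hardest point. The handle looked unmoved when I checked again after the brake.
- **Brake:** The lever met its stop, with the push rising to about 15 N. In the last picture the ball is within about 2 px of where it should be at full throw, and the shoe has moved towards the wheel.

Things that failed or disagreed:
- **First brake push:** The fingers passed over the ball without moving it, probably because the tips sat about 2 cm higher than I reckoned.
- **Second brake push:** One wrist reading reached about 55 N (24 N sideways, 50 N upwards) before the lever swung over. That is below the 120 N wrist limit. I believe only the fingers were touching, but I could not confirm that the gripper's body did not press, where the limit is 40 N.
- **Handle angle:** A rough picture estimate puts the handle at about -34°, while the arm reads about -47 to -49°. The stop was judged on the arm's readings and the felt force, not on the picture.

The other things on the bench were not knowingly touched. The spanner and bearing looked unmoved in the last picture; I did not check the oil bottle, vase, driver and carton again.

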